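# Clear the scrap off the phone-repair bench

### The arm

A 6-joint arm with a two-finger parallel gripper is mounted at the origin on the work surface. World frame = base frame: x ahead of the robot, y to its left, z up, the work surface at z = 0. Lengths are in mm, angles in rad, forces in N, time in s.
With the tool pointing down it reaches from about 400 to 925 mm from the base axis. Payload 12.5 kg.
Tool frame: the origin (TCP) lies midway between the tips of the shut fingers; the grasp point (between the pads) lies 19 mm behind it; z points along the fingers, y is the line along which they close (so a half turn about z gives the same grasp; the last joint's range is limited). The gripper opens to 95 mm and grips with 3 to 60 N. Pads are 20 mm wide; open, the fingers measure 119 mm over their backs; the gripper's body (75 mm by 180 mm) begins 59 mm behind the grasp point.
Start: joints at [-1.296, 0.491, 1.559, -0, 1.092, -0.106], TCP at [232.313, -580.239, 214.661] pointing down, gripper open.
Joint ranges: [-3.1, 3.1], [-0.84, 2.19], [0.05, 2.79], [-1.13, 4.28], [0.06, 2.93], [-2.69, 2.69]. Speed limits (rad/s): [2.22, 2.22, 2.79, 3.14, 3.14, 3.14].

### API

Orientations are given as [roll, pitch, yaw] about the fixed x, y, z axes, in that order (R = Rz(yaw) Ry(pitch) Rx(roll)).
In Python, from cell import env gives the robot as it stands.
- The arm moves only by the shell command python3 -m inch 'ROWS'. ROWS is JSON, a list of rows, each a list of 7 numbers: the turn, a rotation vector about the tool's x, y, z in rad, then the shift along the tool's x, y, z in cm, then the closure, from -1 (fully open) to 1 (shut). A call has 1 to 20 rows; each row shifts and turns the commanded pose from where the row before left it, along the tool's axes as they then stand; what a row does not reach is not made up. A row lasts 1/8 s, in which the tool goes at most 62.5 mm and 10.7 degrees, less where a joint would pass 70% of its speed; a pose out of reach is approached as far as the arm can. A call with a gripper value outside its range is refused whole. The fingers move at their own pace and stop on an object; the grip force is fixed at half the most. Time passes only in rows, so rows that do not move let the fingers close. It gives the time, the measured TCP pose, the force, the opening and the grip force at its end, in the units of the state.
- env.state(): the state, without advancing time (a new reading comes with each control period).
- env.read_camera(name): name is "scene" or "top"; returns a dict with "img" (480x640x3 uint8, red, green, blue), "depth" (480x640 float32, mm along the optical axis (not along the pixel's ray), 0 where there is no reading), "fx", "fy", "cx", "cy" (pixels), "position" and "orientation" of the camera in the world. Camera axes: x right, y down, z forward; pixel columns grow to the right and rows downward; lengths in mm; the calibration is good to about 2 mm. A picture is of the moment at which its call begins.
- env.job_done(): hands the job in; it is judged then, once.
Trained networks look in a picture, given as the dict that the camera call returned (one of the last four; its "shot" number tells which), for a name from the list of things; names that differ only in an ending like _2 or _b are one class to them, and where a whole thing is asked for, a point or a joint stands for the part that bears it (a point fixed in the world has none). Each returns a list of dicts, best first, with "score" (0 to 1); they miss things now and then, are a little off and sometimes report something else, mostly with a low value. They report only what shows in the picture. A call takes as long as a camera call.
- env.find_in(picture, target): "centre" ([x, y, z] in mm, in the coordinates of the camera as it stood for that picture, good to about 4 mm: the middle of the surface that is visible of it).
- env.trace(picture, target): "mask" (480x640 bool, what is visible of it).
The state is a dict: "t": time; "joints": joint angles; "qvel": joint speeds; "tau": joint torques, N m; "eef_pos": TCP position; "tcp_rot": TCP orientation; "ft_force": force on the tool from outside, world axes, zero at the start; "moment": the same for the moment, N m; "opening": opening from 0.0 (shut) to 1.0 (fully open); "grip_force": force on a finger pad.
Only numpy, scipy, OpenCV 4.12 (cv2) and the standard library are available. Lean on these libraries where they do the work, as an engineer would, in place of code of your own. Each camera call takes 0.05 s, during which the arm holds its last target. There are 200 camera calls.

### The job

Clear the scrap off the repair bench into the green bin that hangs on its right-hand edge: the dead hard drive (too wide to grip, so push it over the edge), the finned heat-sink offcut, and the burnt-out black charger that has slid in under the clear shelf. All three must end up lying inside the bin. Leave the good things where they are (white adapter, flux jar, the phone under the shelf, solder reel, pliers, screwdriver), and do not bang into or lean on the clear shelf.

Things in the scene. Friction and masses are not known exactly. Their poses are not given: they have to be found in the camera images.
- bin: green open-topped plastic scrap bin, fixed on the outside of the bench's right-hand edge (the bench top ends at y = -0.300; the bin's outer wall starts 4 mm beyond). Outer size 280 (x) x 200 (y) x 152 (z), walls 5 thick; origin at the centre of its underside; its rim is 152 above the origin, 6 below the bench top. It always sits square to the edge; only its place along the edge (x) varies
- riser: clear acrylic shelf fixed on the bench, open at front and back. Origin on the bench top under its centre. Top plate 180 (x) x 280 (y), its underside 160 and its upper face 168 above the bench; blue-tinted front and back edges; two side panels 8 thick stand at y = -136 and +136 in its frame. Its x axis points from the front (robot side, edge at x = -90) to the back
- drive: scrap hard drive, silver block lying flat, 147 (x) x 102 (y) x 26 high, about 0.5 kg; origin at the centre of its underside
- drive_mid (a point): the centre of the hard drive, 13 above its underside
- charger: scrap charger, black block lying flat under the clear shelf, 50 (x) x 32 (y) x 28 high, two round brass pins 12 long on its +x end; its -x end faces the shelf's front, about 10 to 20 behind the front edge; origin at the centre of the block's underside
- charger_mid (a point): the centre of the charger's block, 14 above its underside
- sink: scrap heat-sink offcut, aluminium with five upright fins along x, 42 (x) x 30 (y) x 26 high; origin at the centre of its underside
- sink_mid (a point): the centre of the heat sink, 13 above its underside
- adapter: good white plug adapter, 36 x 36 x 42 high, to be left alone; origin at the centre of its underside
- flux: flux jar with a red cap, 36 diameter, 40 high, to be left alone; origin at the centre of its underside
- phone: repaired phone lying flat under the clear shelf behind the charger, 72 (x) x 146 (y) x 9 high, to be left alone; origin at the centre of its underside
- reel: orange solder reel standing on top of the clear shelf, 52 diameter, 40 high, to be left alone; origin at the centre of its underside
- pliers: pliers with yellow handles lying on the bench, 160 long, 14 high, to be left alone; origin near the middle, x axis towards the jaws
- driver: blue-handled screwdriver lying on the bench, to be left alone; origin near its middle, x axis towards the tip

How it is judged:
By the outcome, as a careful person would: the job done as asked, in the order asked, and still so for the second after the job is handed in, with the robot touching nothing.
It also fails if it takes over 67 s, if anything falls off the work surface, if the arm or the gripper's body presses on something with over 40 N, if the wrist force passes 120 N, or if a joint passes its speed limit or range.

## Working session

There is one attempt and no reset: what is moved stays moved. The work goes in short steps, Python scripts to look and compute and a shell command to move; the robot and the scene stay as the last step left them, time stands still between calls to the robot, and variables do not carry over. Pictures are saved under pics/ and viewed, at most 10 in all, crops included, and the job is handed in when it is done.

```bash
ls; mkdir -p pics; cat > h.py <<'E'
import numpy as np, cv2
from scipy.spatial.transform import Rotation as R
from cell import env
def cam(name):
    p=env.read_camera(name); return p
def RT(p):
    o=np.array(p["orientation"],float)
    M=R.from_euler('xyz',o).as_matrix() if o.shape==(3,) else (o if o.shape==(3,3) else R.from_quat(o).as_matrix())
    return M,np.array(p["position"],float)
def w(p,c):
    M,t=RT(p); return M@np.array(c)+t
def cloud(p,mask):
    v,u=np.nonzero(mask&(p["depth"]>0)); d=p["depth"][v,u]
    M,t=RT(p)
    return np.c_[(u-p["cx"])/p["fx"]*d,(v-p["cy"])/p["fy"]*d,d]@M.T+t
def save(p,n): cv2.imwrite("pics/"+n,p["img"][:,:,::-1])
E
python3 - <<'E'
from h import *
np.set_printoptions(precision=1,suppress=True)
for n in("top","scene"):
    p=cam(n); save(p,n+"0.png"); print(n,p["position"],p["orientation"],p["fx"])
    for o in "bin riser drive charger sink adapter flux phone reel pliers driver".split():
        f=env.trace(p,o)
        if not f: print(o,None); continue
        c=cloud(p,f[0]["mask"])
        if len(c)<10: print(o,len(c)); continue
        z=np.percentile(c[:,2],[5,50,95]); top=c[c[:,2]>z[2]-8]
        r=cv2.minAreaRect(top[:,:2].astype(np.float32))
        g=env.find_in(p,o)
        print(o,round(f[0]["score"],2),len(c),"z",z,"rect",np.round(r[0],1),np.round(r[1],1),round(r[2],1),"find",w(p,g[0]["centre"]) if g else None, "lo",np.percentile(c,2,axis=0),"hi",np.percentile(c,98,axis=0))
print(env.state())
E
```

```text
pics
top [ 292.6   82.1 1046.4] [-2.9 -0.  -1.7] 471.9897912858319
bin 0.92 10474 z [-154.5 -146.9   -4. ] rect [ 455.8 -317.6] [309.2 375.5] 0.2 find [ 464.3 -456.7 -151.8] lo [ 322.3 -501.3 -155.9] hi [ 585.3 -303.5   -1.5]
riser 0.62 12532 z [166.3 169.6 172.1] rect [596.  289.2] [182.6 280.1] 45.9 find [583.8 295.4 168.4] lo [453.5 144.3 101.2] hi [725.2 419.  172.7]
drive 0.61 3235 z [11.7 27.9 31. ] rect [ 490.6 -163.9] [147.4 103.4] 5.6 find [ 487.7 -162.    25.9] lo [ 417.5 -217.     3.1] hi [ 561.7 -111.2   31.8]
charger 0.45 166 z [12.2 28.5 32. ] rect [571.7 228.4] [21.2 31.2] 45.9 find [568.4 229.5  30.9] lo [555.9 213.6   7.9] hi [584.7 245.5  32.9]
sink 0.54 271 z [ 5.4 22.2 28.8] rect [ 649.9 -105.5] [30.2 39.7] 81.3 find None lo [ 629.5 -121.2    1.1] hi [676.1 -90.   29.4]
adapter 0.77 344 z [12.5 41.7 46.1] rect [ 661.2 -191.9] [36.8 36.2] 80.9 find [ 658.2 -188.2   43.1] lo [ 642.1 -209.5    9.4] hi [ 678.1 -172.4   46.6]
flux 0.6 241 z [10.5 40.  44. ] rect [645.6 -22.6] [32.2 30.5] 39.1 find [639.9 -20.1  40.7] lo [629.2 -37.4   8.3] hi [661.4  -7.4  44.8]
phone 
[... 1396 characters left out ...]
2 249.  167.5] hi [687.  293.  212.4]
pliers 0.66 313 z [ 0.9  9.3 16.8] rect [355.4 378. ] [147.2  46.5] 54.4 find [358.7 382.5  10.4] lo [317.2 317.8  -1. ] hi [404.3 444.4  18.1]
driver 0.67 303 z [11.1 20.4 28.3] rect [454.1 520.4] [176.6  25. ] 70.1 find [443.2 490.6  18.8] lo [420.9 437.3   7.3] hi [476.5 605.   29.8]
{'t': 2.1, 'joints': array([-1.3,  0.5,  1.6, -0. ,  1.1, -0.1]), 'qvel': array([-0.,  0., -0., -0., -0.,  0.]), 'tau': array([ -0. , -61.2, -25.8,   0.1,   0. ,  -0. ]), 'eef_pos': array([ 232.3, -580.2,  214.7]), 'tcp_rot': array([3.1, 0. , 0.4]), 'ft_force': array([-1. ,  0.7,  0. ]), 'moment': array([-0. , -0. , -0.1]), 'grip_force': 0.0, 'opening': 1.000728263400751}
```

View pics/top0.png

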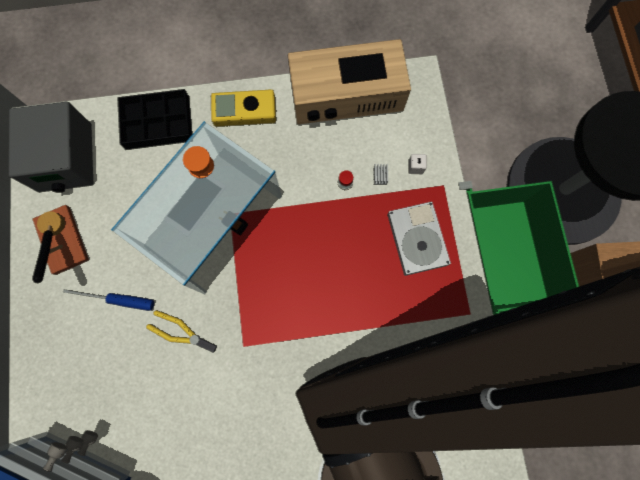

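View pics/scene0.png

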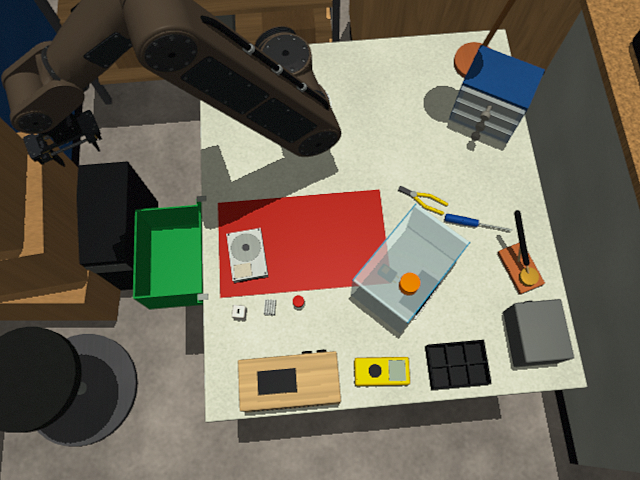

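```bash
python3 -c "
from h import *
p=cam('top')
f=env.trace(p,'charger')
for g in f:
    c=cloud(p,g['mask']); t=c[(c[:,2]>22)&(c[:,2]<36)]
    print(g['score'],len(c),cv2.boxPoints(cv2.minAreaRect(t[:,:2].astype('f4'))).round(1).tolist() if len(t)>4 else 0)
    v,u=np.nonzero(g['mask']);print(u.min(),u.max(),v.min(),v.max())
v0=p['img'][100:160,100:101]
x=R.from_euler('xyz',env.state()['tcp_rot']).as_matrix();print(x.round(4),env.state()['tcp_rot'])
cv2.imwrite('pics/crop.png',cv2.resize(p['img'][:,:,::-1][30:230,80:330],None,fx=3,fy=3,interpolation=2)[:600,:800])
"
```

```text
0.72 190 [[553.0999755859375, 231.1999969482422], [576.5, 209.60000610351562], [590.9000244140625, 225.1999969482422], [567.5, 246.8000030517578]]
231 247 218 234
[[ 9.284e-01  3.717e-01  0.000e+00]
 [ 3.717e-01 -9.284e-01 -1.000e-04]
 [ 0.000e+00  1.000e-04 -1.000e+00]] [ 3.14153479e+00 -8.24772819e-07  3.80787601e-01]
```

The top view shows the charger at about (239,226), under the shelf's near-right corner. The drive is at (420,240), the heat sink at (380,174), the adapter at (418,163), the flux jar at (346,178) and the bin at (525,245). The scene view agrees.

View pics/crop.png

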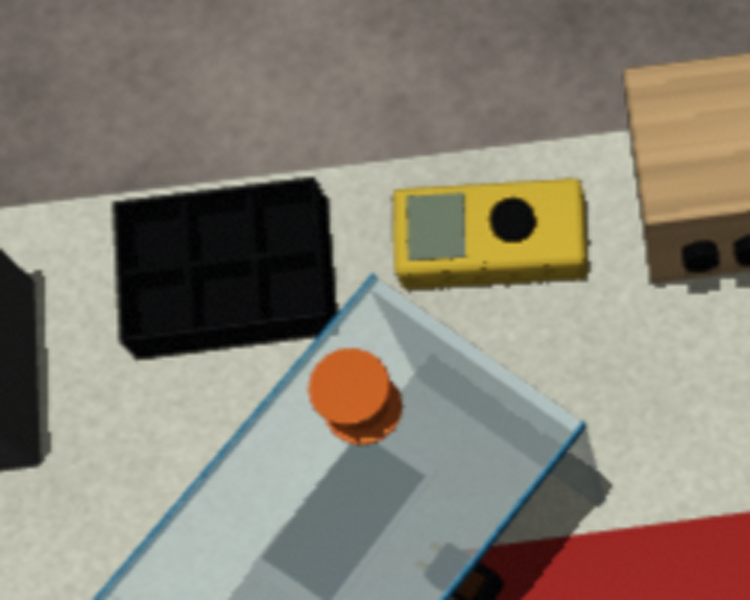

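The shelf's blue front edge faces -x/-y. The charger sits just behind it, with its pins pointing up and left, so its yaw is about 47°. First job is the drive: turn to yaw 90° and go to its +y side.

```bash
python3 -m inch '[[0,0,-0.17,0,0,0,-1],[0,0,-0.17,0,0,0,-1],[0,0,-0.17,0,0,0,-1],[0,0,-0.17,0,0,0,-1],[0,0,-0.17,0,0,0,-1],[0,0,-0.17,0,0,0,-1],[0,0,-0.17,0,0,0,-1],[0,0,0,4.6,2.35,0,-1],[0,0,0,4.6,2.35,0,-1],[0,0,0,4.6,2.35,0,-1],[0,0,0,4.6,2.35,0,-1],[0,0,0,4.6,2.35,0,-1],[0,0,0,4.6,2.35,0,-1],[0,0,0,4.6,2.35,0,-1],[0,0,0,4.6,2.35,0,-1],[0,0,0,4.6,2.35,0,-1],[0,0,0,4.6,2.35,0,-1],[0,0,0,4.6,2.35,0,-1]]'
python3 - <<'E'
from h import *
p=cam("top"); save(p,"t2.png")
c=cloud(p,env.trace(p,"bin")[0]["mask"])
r=c[(c[:,2]>-16)&(c[:,2]<2)&(c[:,1]<-300)]
print("bin rim",np.percentile(r[:,0],[1,99]),np.percentile(r[:,1],[1,99]),env.state()["eef_pos"],env.state()["tcp_rot"])
for o in("drive","sink","charger"):
    for f in env.trace(p,o)[:2]:
        c=cloud(p,f["mask"]);c=c[(c[:,2]>21)&(c[:,2]<36)]
        if len(c)>9: print(o,f["score"],len(c),cv2.minAreaRect(c[:,:2].astype('f4')))
E
```

```text
t: 4.45
eef_pos: [491.5, -72.6, 214.8]
tcp_rot: [3.141, 0.0, 1.571]
ft_force: [-0.1, -0.8, 0.0]
opening: 1.003
grip_force: 0.0
bin rim [307.48885977 586.85968824] [-504.11592366 -371.2291952 ] [492.16674416 -70.83128611 214.70830768] [ 3.14084631e+00 -2.80595790e-04  1.57481978e+00]
charger 0.75 132 ((570.6829223632812, 228.41412353515625), (20.94431495666504, 30.175132751464844), 44.307193756103516)
```

```bash
python3 -m inch '[[0,0,0,0,0,5,-1],[0,0,0,0,0,5,-1],[0,0,0,0,0,5,-1],[0,0,0,0,0,3.9,-1],[0,0,0,0,0,1.5,-1],[0,0,0,0,0,0,-1],[0,0,0,-1.5,0,0,-1],[0,0,0,-1.5,0,0,-1],[0,0,0,-1.5,0,0,-1],[0,0,0,-2.5,0,0,-1],[0,0,0,-2.5,0,0,-1],[0,0,0,-2.5,0,0,-1],[0,0,0,-2.5,0,0,-1],[0,0,0,-2.5,0,0,-1],[0,0,0,-2.5,0,0,-1],[0,0,0,-2.5,0,0,-1],[0,0,0,-2.5,0,0,-1],[0,0,0,0,0,0,-1],[0,0,0,0,0,0,-1]]'
python3 - <<'E'
from h import *
p=cam("scene"); cv2.imwrite("pics/s3.png",cv2.resize(p["img"][180:330,100:300,::-1],None,fx=3,fy=3))
for f in env.trace(p,"drive")[:2]:
    c=cloud(p,f["mask"]);print(f["score"],len(c),c.mean(0),np.percentile(c,[3,97],axis=0))
E
```

```text
t: 7.08
eef_pos: [490.5, -319.0, 10.5]
tcp_rot: [-3.141, -0.0, 1.57]
ft_force: [0.1, 1.7, -1.5]
opening: 1.004
grip_force: 0.0
0.64 1023 [ 488.93379126 -420.18334345 -124.16908378] [[ 419.59234648 -463.51991752 -138.3660292 ]
 [ 549.0292551  -363.80314691 -118.58498169]]
```

View pics/s3.png

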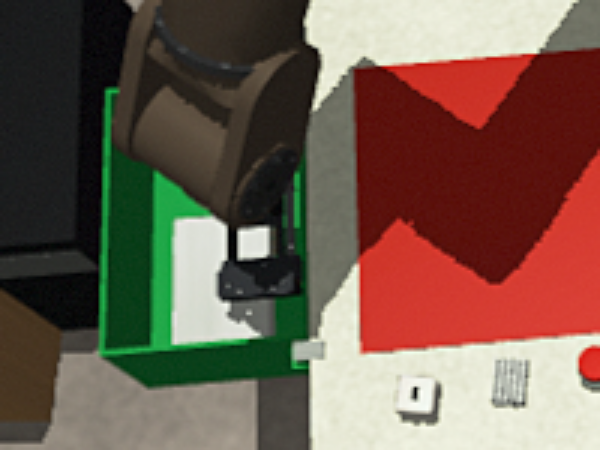

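The picture shows the drive lying flat in the bin, in crop pixels (170-275, 220-340). The heat sink is at (510,380). Next, rise, turn for the heat sink and measure it.

```bash
python3 -m inch '[[0,0,0,0,0,-6,-0.3],[0,0,0,0,0,-6,-0.3],[0,0,-0.1775,0,0,0,-0.3],[0,0,-0.1775,0,0,0,-0.3],[0,0,-0.1775,0,0,0,-0.3],[0,0,-0.1775,0,0,0,-0.3],[0,0,-0.1775,0,0,0,-0.3],[0,0,-0.1775,0,0,0,-0.3],[0,0,-0.1775,0,0,0,-0.3],[0,0,-0.1775,0,0,0,-0.3],[0,0,0,0,0,0,-0.3]]'
cat > m.py <<'E'
from h import *
import sys
np.set_printoptions(precision=2,suppress=True)
s=env.state();M=R.from_euler('xyz',s['tcp_rot']).as_matrix()
print(s['eef_pos'],s['tcp_rot'],s['opening'],s['t'])
P=[]
for n in("top","scene"):
  p=cam(n)
  for f in env.trace(p,sys.argv[1])[:2]:
    c=cloud(p,f["mask"]);z=np.percentile(c[:,2],90)
    t=c[abs(c[:,2]-z)<7]
    if len(t)>9:
        r=cv2.minAreaRect(t[:,:2].astype('f4'));print(n,f["score"],len(t),z,r)
        print(" to tool cm",(M.T@(np.array([*r[0],13])-s['eef_pos'])/10))
E
python3 m.py sink; python3 m.py flux; python3 m.py adapter
```

```text
t: 8.55
eef_pos: [490.9, -318.6, 130.6]
tcp_rot: [3.142, -0.0, 2.99]
ft_force: [-0.1, -0.8, -1.0]
opening: 0.651
grip_force: 0.0
[ 490.89 -318.59  130.64] [ 3.14 -0.    2.99] 0.6512477967542215 8.55
top 0.57 141 28.65644283198633 ((650.107177734375, -105.51177215576172), (29.95115089416504, 39.73462677001953), 80.89532470703125)
 to tool cm [-12.53  23.46  11.76]
scene 0.52 77 27.653123691718044 ((652.5819091796875, -103.05189514160156), (29.610074996948242, 41.88182067871094), 80.94120025634766)
 to tool cm [-12.74  23.74  11.76]
[ 490.84 -319.01  130.65] [-3.14 -0.    2.99] 0.65256319452959 8.75
top 0.66 154 43.4891810079723 ((645.7731323242188, -23.67211151123047), (30.278295516967773, 31.81729507446289), 33.011436462402344)
 to tool cm [-10.8   31.55  11.76]
top 0.39 437 28.32069856766185 ((438.0721740722656, 480.60260009765625), (100.39271545410156, 24.55830192565918), 72.01739501953125)
 to tool cm [17.43 78.22 11.77]
scene 0.57 81 42.55038212341906 ((648.6571655273438, -18.738386154174805), (29.709270477294922, 29.35955810546875), 57.71571731567383)
 to tool cm [-11.01  32.09  11.76]
[ 490.8  -319.21  130.63] [-3.14 -0.    2.99] 0.6520334201840683 8.95
top 0.49 124 46.05001100448635 ((661.7760009765625, -188.96897888183594), (29.994028091430664, 34.143455505371094), 83.0880126953125)
 to tool cm [-14.93  15.46  11.76]
top 0.43 147 28.221016976815623 ((650.390625, -105.2754135131836), (29.890283584594727, 39.52298355102539), 81.30584716796875)
 to tool cm [-12.54  23.56  11.76]
scene 0.68 139 43.601788845996296 ((662.6245727539062, -188.522705078125), (35.251617431640625, 35.331199645996094), 77.93663024902344)
 to tool cm [-15.01  15.52  11.76]
```

```bash
python3 -m inch '[[0,0,0,-2.52,4.72,0,-0.3],[0,0,0,-2.52,4.72,0,-0.3],[0,0,0,-2.52,4.72,0,-0.3],[0,0,0,-2.52,4.72,0,-0.3],[0,0,0,-2.52,4.72,0,-0.3],[0,0,0,0,0,0,-0.3],[0,0,0,0,0,4,-0.3],[0,0,0,0,0,4,-0.3],[0,0,0,0,0,3.1,-0.3],[0,0,0,0,0,1.5,-0.3],[0,0,0,0,0,0,-0.3],[0,0,0,0,0,0,1],[0,0,0,0,0,0,1],[0,0,0,0,0,0,1],[0,0,0,0,0,0,1]]'
```

```text
t: 11.02
eef_pos: [651.0, -104.9, 5.1]
tcp_rot: [-3.141, 0.001, 2.991]
ft_force: [-0.9, 0.6, 3.8]
opening: 0.313
grip_force: 30.0
```

```bash
python3 -m inch '[[0,0,0,0,0,-2,1],[0,0,0,0,0,-6,1],[0,0,0,0,0,-6,1],[0,0,0,3.4,-4.79,0,1],[0,0,0,3.4,-4.79,0,1],[0,0,0,3.4,-4.79,0,1],[0,0,0,3.4,-4.79,0,1],[0,0,0,3.4,-4.79,0,1],[0,0,0,3.4,-4.79,0,1],[0,0,0,3.4,-4.79,0,1],[0,0,0,0,0,0,1],[0,0,0,0,0,5.5,1],[0,0,0,0,0,5.5,1],[0,0,0,0,0,5.5,1],[0,0,0,0,0,3.5,1],[0,0,0,0,0,0,1]]'
```

```text
t: 13.02
eef_pos: [365.2, -399.3, -56.5]
tcp_rot: [3.139, -0.002, 2.992]
ft_force: [0.6, -0.3, 0.3]
opening: 0.312
grip_force: 30.0
```

```bash
python3 -m inch '[[0,0,0,0,0,0,-0.2],[0,0,0,0,0,0,-0.2],[0,0,0,0,0,0,-0.2],[0,0,0,0,0,-6.2,-0.2],[0,0,0,0,0,-6.2,-0.2],[0,0,0,0,0,-6.2,-0.2],[0,0,0,0,0,-6.2,-0.2],[0,0,0.181,0,0,0,-0.2],[0,0,0.181,0,0,0,-0.2],[0,0,0.181,0,0,0,-0.2],[0,0,0.181,0,0,0,-0.2],[0,0,0.181,0,0,0,-0.2],[0,0,0.181,0,0,0,-0.2],[0,0,0.181,0,0,0,-0.2],[0,0,0.181,0,0,0,-0.2],[0,0,0.181,0,0,0,-0.2],[0,0,0.181,0,0,0,-0.2],[0,0,0.181,0,0,0,-0.2],[0,0,0.181,0,0,0,-0.2]]'
python3 - <<'E'
from h import *
for n in("top","scene"):
  p=cam(n)
  for o in("charger","sink"):
   for f in env.trace(p,o)[:2]:
    c=cloud(p,f["mask"])
    if len(c)>9:print(n,o,f["score"],len(c),c.mean(0).round(1))
    t=c[(c[:,2]>22)&(c[:,2]<36)]
    if o=="charger" and len(t)>9:print(cv2.boxPoints(cv2.minAreaRect(t[:,:2].astype('f4'))).round(1).tolist())
E
```

```text
t: 15.4
eef_pos: [365.0, -400.4, 193.3]
tcp_rot: [3.141, 0.0, 0.813]
ft_force: [0.6, -0.2, 0.4]
opening: 0.601
grip_force: 0.0
top charger 0.43 185 [570.4 227.1  24.6]
[[552.5999755859375, 230.39999389648438], [575.9000244140625, 209.10000610351562], [590.7999877929688, 225.5], [567.5, 246.6999969482422]]
scene sink 0.57 152 [ 370.2 -396.9 -134.7]
```

The heat sink is in the bin, on the floor beside the drive. The charger re-measures the same as before, so move on to it.

```bash
python3 -m inch '[[0,0,0,4.9,-2.55,0,-0.2],[0,0,0,4.9,-2.55,0,-0.2],[0,0,0,4.9,-2.55,0,-0.2],[0,0,0,4.9,-2.55,0,-0.2],[0,0,0,4.9,-2.55,0,-0.2],[0,0,0,4.9,-2.55,0,-0.2],[0,0,0,4.9,-2.55,0,-0.2],[0,0,0,4.9,-2.55,0,-0.2],[0,0,0,4.9,-2.55,0,-0.2],[0,0,0,4.9,-2.55,0,-0.2],[0,0,0,4.9,-2.55,0,-0.2],[0,0.1746,0,0,0,0,-0.2],[0,0.1746,0,0,0,0,-0.2],[0,0.1746,0,0,0,0,-0.2],[0,0.1746,0,0,0,0,-0.2],[0,0.1746,0,0,0,0,-0.2],[0,0,0,0,0,0,-0.2],[0,0,0,0,0,0,-0.2]]'
python3 -c "
from h import *
s=env.state();M=R.from_euler('xyz',s['tcp_rot']).as_matrix();print(M.round(3),s['joints'].round(2),s['eef_pos'])
pre=np.array([564.5-50*.68,219.9-50*.733,12]);print((M.T@(pre-s['eef_pos'])/10).round(2))
print((M.T@np.array([.68,.733,0])).round(3))"
```

```text
t: 17.95
eef_pos: [522.8, 194.7, 190.3]
tcp_rot: [-3.093, -0.655, 0.82]
ft_force: [-0.5, -0.3, 1.0]
opening: 0.599
grip_force: 0.0
[[ 0.541  0.751  0.38 ]
 [ 0.58  -0.66   0.478]
 [ 0.61  -0.038 -0.792]] [-0.    0.33  2.12  1.16  0.55 -0.25] [522.76013973 194.66433729 190.28290551]
[-11.11   2.02  13.86]
[0.793 0.027 0.609]
```

```bash
cat > g.py <<'E'
from h import *
import sys
a,hd,back,z=map(float,sys.argv[1:5]); a,hd=np.radians([a,hd])
s=env.state();M=R.from_euler('xyz',s['tcp_rot']).as_matrix()
zz=np.array([np.cos(a)*np.cos(hd),np.cos(a)*np.sin(hd),-np.sin(a)]);y=np.array([np.sin(hd),-np.cos(hd),0]);T=np.c_[np.cross(y,zz),y,zz]
pre=np.array([564.5-back*.677,219.9-back*.736,z])
print("rotvec",R.from_matrix(M.T@T).as_rotvec().round(3),"then shift in target tool",(T.T@(pre-s['eef_pos'])/10).round(2),"now",(M.T@(pre-s['eef_pos'])/10).round(2),"fwd",(T.T@[.677,.736,0]).round(3),s['joints'].round(2),s['eef_pos'].round(1))
E
python3 g.py 43 47.4 50 100
```

```text
rotvec [-0.044  0.165 -0.009] then shift in target tool [-6.82  1.36  5.93] now [-5.75  1.7   6.9 ] fwd [0.682 0.    0.731] [-0.    0.33  2.12  1.16  0.55 -0.25] [522.8 194.7 190.3]
```

```bash
python3 -m inch '[[-0.011,0.041,-0.002,0,0,0,-0.2],[-0.011,0.041,-0.002,0,0,0,-0.2],[-0.011,0.041,-0.002,0,0,0,-0.2],[-0.011,0.041,-0.002,0,0,0,-0.2],[0,0,0,-2.27,0.45,1.98,-0.2],[0,0,0,-2.27,0.45,1.98,-0.2],[0,0,0,-2.27,0.45,1.98,-0.2],[0,0,0,0,0,0,-0.2]]'
python3 g.py 43 47.4 50 11
```

```text
t: 18.95
eef_pos: [530.1, 184.1, 98.3]
tcp_rot: [-3.134, -0.819, 0.822]
ft_force: [0.3, -0.5, 1.3]
opening: 0.597
grip_force: 0.0
rotvec [-0.003  0.001 -0.004] then shift in target tool [-6.41  0.11  5.92] now [-6.4   0.15  5.93] fwd [0.682 0.    0.731] [-0.07  0.57  2.28  1.97  0.67 -1.2 ] [530.1 184.1  98.3]
```

```bash
python3 -m inch '[[0,0,0,-2,0.03,1.85,-0.2],[0,0,0,-2,0.03,1.85,-0.2],[0,0,0,-2,0.03,1.85,-0.2],[0,0,0,-0.4,0.02,0.37,-0.2],[0,0,0,0,0,0,-0.2],[0,0,0,0,0,0,-0.2]]'
python3 g.py 43 47.4 -30 11
python3 -c "
from h import *
p=cam('top'); cv2.imwrite('pics/c4.png',cv2.resize(p['img'][170:290,180:340,::-1],None,fx=5,fy=5,interpolation=2))"
```

```text
t: 19.7
eef_pos: [531.3, 183.0, 14.0]
tcp_rot: [-3.141, -0.823, 0.826]
ft_force: [0.3, -0.6, 0.2]
opening: 0.603
grip_force: 0.0
rotvec [ 0.    -0.003 -0.001] then shift in target tool [ 5.22 -0.05  6.03] now [ 5.2  -0.06  6.04] fwd [0.682 0.    0.731] [-0.07  0.79  2.31  2.2   0.79 -1.52] [531.3 183.   14. ]
```

View pics/c4.png

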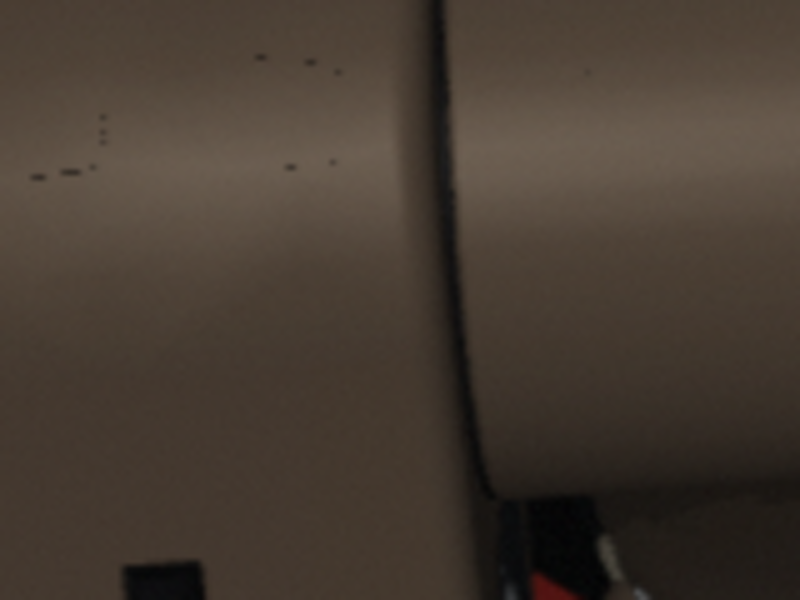

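The top view is blocked by the arm, so check the clearance to the shelf in the scene camera.

```bash
python3 -c "
from h import *
p=cam('scene'); cv2.imwrite('pics/c5.png',cv2.resize(p['img'][150:350,250:500,::-1],None,fx=3,fy=3,interpolation=2))"
```

```text
(no output)
```

View pics/c5.png

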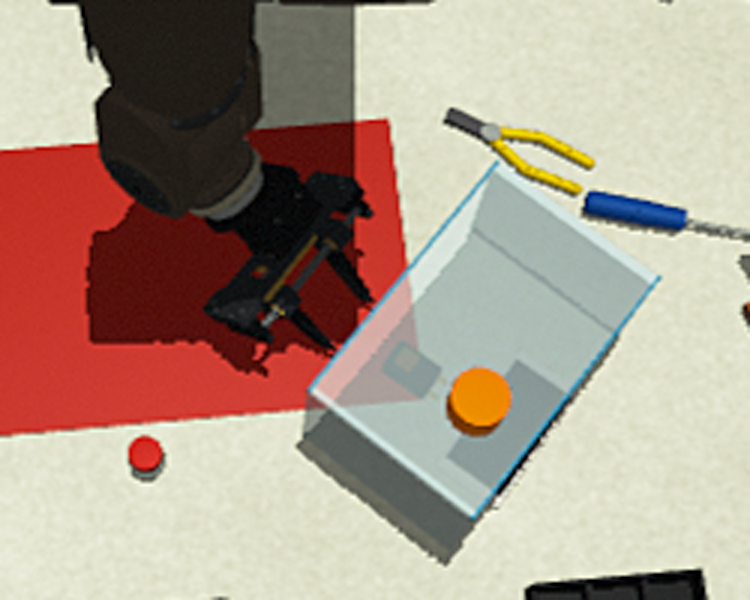

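The fingers straddle the charger's line with clear space all round: tips at (370,303) and (335,350), charger at (413,370). Go in slowly.

```bash
python3 -m inch '[[0,0,0,0.65,0,0.755,-0.2],[0,0,0,0.65,0,0.755,-0.2],[0,0,0,0.65,0,0.755,-0.2],[0,0,0,0.65,0,0.755,-0.2],[0,0,0,0.65,0,0.755,-0.2],[0,0,0,0.65,0,0.755,-0.2],[0,0,0,0.65,0,0.755,-0.2],[0,0,0,0.65,0,0.755,-0.2],[0,0,0,0,0,0,-0.2],[0,0,0,0,0,0,-0.2]]'; python3 g.py 43 47.4 -30 11
```

```text
t: 21.05
eef_pos: [584.7, 241.2, 9.4]
tcp_rot: [-3.14, -0.821, 0.824]
ft_force: [0.2, -0.3, 0.4]
opening: 0.6
grip_force: 0.0
rotvec [ 0.    -0.001 -0.002] then shift in target tool [ 0.16 -0.04 -0.06] now [ 0.16 -0.04 -0.06] fwd [0.682 0.    0.731] [ 0.06  0.8   2.15  2.23  0.69 -1.36] [584.7 241.2   9.4]
```

Close, lift a few mm (up = 0.73x - 0.68z), then back out.

```bash
python3 -m inch '[[0,0,0,0,0,0,1],[0,0,0,0,0,0,1],[0,0,0,0,0,0,1],[0,0,0,0,0,0,1],[0,0,0,0,0,0,1],[0,0,0,0.36,0,-0.34,1],[0,0,0,0.36,0,-0.34,1],[0,0,0,0,0,0,1]]'
```

```text
t: 22.05
eef_pos: [585.0, 241.3, 20.0]
tcp_rot: [-3.141, -0.822, 0.825]
ft_force: [0.6, -0.3, -0.6]
opening: 0.337
grip_force: 30.0
```

```bash
python3 -m inch '[[0,0,0,-0.95,0,-1.02,1],[0,0,0,-0.95,0,-1.02,1],[0,0,0,-0.95,0,-1.02,1],[0,0,0,-0.95,0,-1.02,1],[0,0,0,-0.95,0,-1.02,1],[0,0,0,-0.95,0,-1.02,1],[0,0,0,-0.95,0,-1.02,1],[0,0,0,-0.95,0,-1.02,1],[0,0,0,0,0,0,1]]'; python3 g.py 43 47.4 80 160
```

```text
t: 23.18
eef_pos: [508.9, 158.4, 19.2]
tcp_rot: [-3.139, -0.821, 0.822]
ft_force: [0.5, -1.2, -0.2]
opening: 0.334
grip_force: 30.0
rotvec [ 0.001 -0.001 -0.003] then shift in target tool [10.5  -0.07 -9.39] now [10.5  -0.1  -9.38] fwd [0.682 0.    0.731] [-0.14  0.78  2.36  2.17  0.82 -1.57] [508.9 158.4  19.2]
```

```bash
python3 -m inch '[[0,0,0,2.2,0,-2.05,1],[0,0,0,2.2,0,-2.05,1],[0,0,0,2.2,0,-2.05,1],[0,0,0,2.2,0,-2.05,1],[0,0,0,2.2,0,-2.05,1],[0,0,0,-1.88,2.54,-2.02,1],[0,0,0,-1.88,2.54,-2.02,1],[0,0,0,-1.88,2.54,-2.02,1],[0,0,0,-1.88,2.54,-2.02,1],[0,0,0,0,0,0,1]]'
python3 -m inch '[[0,-0.055,0,0,0,0,1],[0,-0.055,0,0,0,0,1],[0,-0.055,0,0,0,0,1],[0,-0.055,0,0,0,0,1],[0,-0.055,0,0,0,0,1],[0,-0.055,0,0,0,0,1],[0,-0.055,0,0,0,0,1],[0,-0.055,0,0,0,0,1],[0,-0.055,0,0,0,0,1],[0,-0.055,0,0,0,0,1],[0,-0.055,0,0,0,0,1],[0,-0.055,0,0,0,0,1],[0,-0.055,0,0,0,0,1],[0,-0.055,0,0,0,0,1],[0,-0.055,0,0,0,0,1],[0,0,0,0,0,0,1]]'
python3 -c "
from h import *
s=env.state();M=R.from_euler('xyz',s['tcp_rot']).as_matrix();print(s['joints'].round(2),s['eef_pos'].round(1),'dn',R.from_matrix(M.T@R.from_euler('xyz',[np.pi,0,.822]).as_matrix()).as_rotvec().round(3))
for t in([400,-400,180],[400,-400,-30]): print((M.T@(np.array(t)-s['eef_pos'])/10).round(2))"
```

```text
t: 24.42
eef_pos: [509.9, 6.9, 169.6]
tcp_rot: [-3.141, -0.822, 0.823]
ft_force: [-0.1, 0.8, -0.4]
opening: 0.335
grip_force: 30.0
t: 26.42
eef_pos: [509.1, 10.5, 169.3]
tcp_rot: [-3.14, 0.003, 0.828]
ft_force: [0.2, 0.2, -1.1]
opening: 0.334
grip_force: 30.0
[-0.11  0.39  1.89 -0.    0.87  0.64] [509.1  10.5 169.3] dn [-0.002  0.003  0.006]
[-37.62  19.72  -0.99]
[-37.56  19.76  20.01]
```

```bash
python3 -m inch '[[0,0,0,-4.39,2.99,0,1],[0,0,0,-4.39,2.99,0,1],[0,0,0,-4.39,2.99,0,1],[0,0,0,-4.39,2.99,0,1],[0,0,0,-4.39,2.99,0,1],[0,0,0,-4.39,2.99,0,1],[0,0,0,-4.39,2.99,0,1],[0,0,0,-4.39,2.99,0,1],[0,0,0,0,0,0,1],[0,0,0,0,0,5.2,1],[0,0,0,0,0,5.2,1],[0,0,0,0,0,5.2,1],[0,0,0,0,0,5.2,1],[0,0,0,0,0,0,1],[0,0,0,0,0,0,1]]'
```

```text
t: 28.3
eef_pos: [447.0, -411.7, -35.8]
tcp_rot: [3.141, 0.003, 0.826]
ft_force: [-0.5, -0.5, -0.5]
opening: 0.331
grip_force: 30.0
```

```bash
python3 -m inch '[[0,0,0,0,0,0,-0.2],[0,0,0,0,0,0,-0.2],[0,0,0,0,0,0,-0.2],[0,0,0,0,0,-5.5,-0.2],[0,0,0,0,0,-5.5,-0.2],[0,0,0,0,0,-5.5,-0.2],[0,0,0,0,0,-5.5,-0.2],[0,0,0,0,0,-5.5,-0.2],[0,0,0,4.4,-4.1,0,-0.2],[0,0,0,4.4,-4.1,0,-0.2],[0,0,0,4.4,-4.1,0,-0.2],[0,0,0,4.4,-4.1,0,-0.2],[0,0,0,4.4,-4.1,0,-0.2],[0,0,0,4.4,-4.1,0,-0.2],[0,0,0,0,0,0,-0.2],[0,0,0,0,0,0,-0.2],[0,0,0,0,0,0,-0.2],[0,0,0,0,0,0,-0.2]]'
python3 - <<'E'
from h import *
p=cam('scene'); cv2.imwrite('pics/c6.png',cv2.resize(p['img'][170:370,110:510,::-1],None,fx=2,fy=2,interpolation=2))
for o in("charger","sink","drive","adapter","flux"):
   for f in env.trace(p,o)[:1]:
    c=cloud(p,f["mask"]);print(o,f["score"],len(c),c.mean(0).round(1))
E
```

```text
t: 30.55
eef_pos: [445.3, -51.4, 236.7]
tcp_rot: [-3.14, 0.004, 0.824]
ft_force: [0.7, -0.2, 0.5]
opening: 0.597
grip_force: 0.0
charger 0.72 191 [ 436.9 -432.9 -104.1]
drive 0.75 1222 [ 488.6 -409.6 -129.3]
adapter 0.7 241 [ 662.7 -187.3   30.4]
flux 0.45 160 [650.4 -19.   29.2]
```

View pics/c6.png

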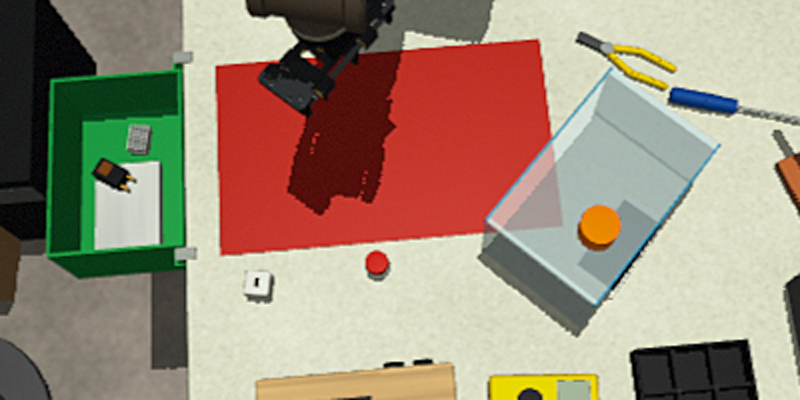

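The drive at (128,205), heat sink at (138,138) and charger at (115,172) all lie in the bin. The good things have not moved, and the arm is clear of everything.

```bash
python3 -c "
from cell import env
print(env.job_done())"
```

```text
the job is handed in; nothing more can be done
None
```

The hard drive, heat sink and charger are all lying in the green bin, cleared in that order; the final picture shows the good items and the shelf where they were, and the job is handed in at about 31 s of the 67 s allowed.

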